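Unload the axle jar from the wagon and open its twist lid

ROBOT

A 6-joint arm with a two-finger parallel gripper is mounted at the origin on the work surface. World frame = base frame: x ahead of the robot, y to its left, z up, the work surface at z = 0. Lengths are in m, angles in rad, forces in N, time in s.
With the tool pointing down it reaches from about 0.3 to 0.775 m from the base axis. Payload 14.6 kg.
Tool frame: the origin (TCP) lies between the finger pads, 19 mm behind the fingertips; this is the grasp point; z points along the fingers, y is the line along which they close (so a half turn about z gives the same grasp; the last joint's range is limited). The gripper opens to 94 mm and grips with 3 to 60 N. Pads are 16 mm wide; open, the fingers measure 119 mm over their backs; the gripper's body (75 mm by 177 mm) begins 78 mm behind the grasp point.
Start: joints at [1.033, 0.3, 1.521, -0, 1.321, -0.067], TCP at [0.249, 0.49, 0.224] pointing down, gripper open.
Joint ranges: [-3.03, 3.03], [-0.79, 2.21], [0.23, 2.52], [-1.04, 4.18], [0, 3.07], [-2.55, 2.55]. Speed limits (rad/s): [2.22, 2.22, 2.57, 3.14, 3.14, 3.14].

INTERFACE

Orientations are given as [roll, pitch, yaw] about the fixed x, y, z axes, in that order (R = Rz(yaw) Ry(pitch) Rx(roll)).
In Python, from station import ctrl gives the robot as it stands.
- The arm moves only by the tool shift_gripper, called by a JSON object that holds its "op" and its "data", one argument or row to a line. Schema: {"type":"object","properties":{"moves":{"type":"object","properties":{"x":{"type":"array","items":{"type":"number"},"minItems":1,"maxItems":10},"y":{"type":"array","items":{"type":"number"},"minItems":1,"maxItems":10},"z":{"type":"array","items":{"type":"number"},"minItems":1,"maxItems":10},"rx":{"type":"array","items":{"type":"number"},"minItems":1,"maxItems":10},"ry":{"type":"array","items":{"type":"number"},"minItems":1,"maxItems":10},"rz":{"type":"array","items":{"type":"number"},"minItems":1,"maxItems":10}},"additionalProperties":false,"required":["x","y","z","rx","ry","rz"]},"aperture":{"type":"number"},"squeeze":{"type":"number"},"only":{"type":"string"},"quiet":{"type":"boolean"},"lines":{"type":"string"}},"required":["moves"],"additionalProperties":false}. moves is an object with one list for each field, all of the same length, 1 to 10, a row being the entries at one place: x, y, z (the shift in units of 50 mm), rx, ry, rz (a rotation vector in rad); each row shifts and turns the commanded pose from where the row before left it, along the tool's axes as they then stand; what a row does not reach is not made up. A row lasts 1/10 s, in which the tool goes at most 0.05 m and 0.15 rad, less where a joint would pass 70% of its speed; a pose out of reach is approached as far as the arm can. aperture is the finger opening in m, set as the call begins (left out keeps the last). The fingers move at their own pace and stop on an object; squeeze is the grip in N (left out, the last holds). Time passes only in rows, so rows that do not move let the fingers close. The tool returns the time, the measured TCP pose, the force, the opening and the grip force at its end. only (a regular expression) keeps the lines of the reply that match it, lines (a string "A,B") keeps lines A to B, and quiet returns only ok. Input that does not fit is refused with a message, and nothing moves.
- ctrl.get_obs(): the state, without advancing time (a new reading comes with each control period).
- ctrl.camera(name): name is "scene" or "side" or "wrist"; returns a dict with "pixels" (400x640x3 uint8, blue, green, red), "fx", "fy", "cx", "cy" (pixels), "k1" (the pictures are not rectified: a ray, as slopes to the right and down, at radius r is drawn at 1 + k1 r^2 times it, then the intrinsics apply), "extrinsics" (4x4, takes a point from camera to world coordinates). Camera axes: x right, y up, looking along -z (the intrinsics and any distortion apply to the point x, -y, -z); pixel columns grow to the right and rows downward; lengths in m; the calibration is good to about 2 mm. A picture is of the moment at which its call begins. There is no depth.
- ctrl.hand_in(): hands the job in; it is judged then, once.
The state is a dict: "time_s": time; "qpos": joint angles; "joint_vel": joint speeds; "tau": joint torques, N m; "ee_pos": TCP position; "eef_rot": TCP orientation; "force": force on the tool from outside, world axes, zero at the start; "moment": the same for the moment, N m; "grip_width": finger opening in m; "grip_force": force on a finger pad.
Only numpy, scipy, OpenCV 4.12 (cv2) and the standard library are available. Lean on these libraries where they do the work, as an engineer would, in place of code of your own. Each camera call takes 0.05 s, during which the arm holds its last target. There are 200 camera calls.

TASK

Slide the wagon's clamp jaw open, lift the closed jar of spare axles off the wagon and seat it fully down in the square well of the loading platform, which keeps it from turning. Then twist the tight lid anticlockwise (seen from above), stop turning as soon as it comes free (a little under a quarter turn), and lift it off. Finish holding the lid level about two centimetres above the open mouth, still gripped, with the jar left seated in the well, and leave the other toys where they are.

Things in the scene. Friction and masses are not known exactly. Their poses are not given: they have to be found in the camera images.
- wagon: Wooden flat wagon, fixed, on a track piece. Deck 88 (x) by 270 (y) mm, its top 45 mm above the table. Origin on the table under the deck's middle; y runs along the wagon, from the fixed end stop (y = -83 to -101 mm, 75 mm above the table) to the sliding jaw. The jar starts between stop and jaw, centre at y = -45 mm, sides parallel to the wagon's.
- jaw (a joint): Sliding clamp jaw on the deck: wooden block 60 wide, 40 long, 30 mm high. 0 m = closed on the jar, grows as it slides along the wagon's +y; ends at 0.050. About 4 N of friction; stays where left. Its steel lip reaches 5 mm over the jar's foot, so the jar cannot be lifted until it is open; over 0.025 counts as open.
- jaw_handle (a point): Where to pinch the jaw's handle, an upright round wooden post 16 mm thick. The point is on the post's axis, 110 mm above the table, 15 mm below the post's top. x, y, z as the wagon's. With the jaw closed it is 67 mm from the jar's axis. Pinch it across the wagon (along x).
- jar: Clear plastic jar on a wooden foot, about 0.5 kg. Foot 74 x 74, 16 mm high, its lowest 6 mm bevelled to 62 x 62; body 60 x 60 mm, from 16 to 52 mm; neck 29 mm across, mouth at 65 mm; top of the closed lid at 79 mm (above the underside). Origin at the centre of the underside, x and y square to the sides. On the wagon its x is the wagon's: grip the body along x, TCP 46 mm above the origin.
- jar_mouth (a point): Centre of the jar's mouth, 65 mm above the jar's origin, z up along its neck.
- lid: Round aluminium twist lid, 50 mm across, 25 mm high, 50 g. Origin at the centre of its lower rim, z up. Closed, the rim is 11 mm below the jar's mouth. Grip across the diameter, in any direction, TCP 18 to 22 mm above the rim (lower, the fingertips meet the jar's shoulders). Two inner lugs hold it down until turned; turning does not raise it.
- thread (a joint): How far the lid is unscrewed from the jar, rad: 0 = tight, grows anticlockwise seen from above. Resists with 0.3 N m all the way, stays where left. Below 1.05 lugs hold the lid down; from 1.05 it lifts straight off; over 1.65 is over-turned. Lags the gripper's turn by 0.05 to 0.2 (play in lugs and well). Turn back about 0.1 before lifting, so the lugs do not rub.
- platform: Wooden loading platform, fixed to the table: a block 130 by 130 mm, 30 mm high, with a square well in its middle, 79 by 79 mm and 14 mm deep. Origin on the table under its centre, x and y square to its sides.
- well (a point): Centre of the well's floor, 16 mm above the table; x and y square to the well's sides. The jar goes in with its sides parallel to the well's, any quarter turn; seated, its origin is at this point within about 3 mm.
- locomotive: Chrome-finish aluminium toy locomotive, 64 by 170 by 95 mm, origin under its middle. Bystander.
- container: Blue plastic freight container, 56 by 135 by 58 mm, origin under its middle. Bystander.
- buffer_block: Off-white hard silicone buffer block, 50 by 80 by 40 mm, origin under its middle. Bystander.
- track_stack: Four stacked beech track pieces, 44 by 200 by 50 mm in all, origin under the middle. Bystander.

How it is judged:
By the outcome, as a careful person would: the job done as asked, in the order asked, and still so for the second after the job is handed in, while the arm keeps its last pose, push and grip.
It also fails if it takes over 61 s, if anything falls off the work surface, if the arm or the gripper's body presses on something with over 40 N, if the wrist force passes 120 N, or if a joint passes its speed limit or range.

## Working session

There is one attempt and no reset: what is moved stays moved. The work goes in short steps, Python scripts to look and compute and a tool call to move; the robot and the scene stay as the last step left them, time stands still between calls to the robot, and variables do not carry over. Pictures are saved under pics/ and viewed, at most 10 in all, crops included, and the job is handed in when it is done.

```bash
ls; mkdir -p pics
```

Create h.py:
```python
import numpy as np,cv2
from station import ctrl
def K(c): return np.array([[c['fx'],0,c['cx']],[0,c['fy'],c['cy']],[0,0,1.]]),np.array([c['k1'],0,0,0,0.])
def snap(n,f):
    c=ctrl.camera(n); cv2.imwrite('pics/'+f,c['pixels']); np.save('pics/'+f+'.npy',{k:v for k,v in c.items() if k!='pixels'},allow_pickle=True); return c
def cal(f): return np.load('pics/'+f+'.npy',allow_pickle=True).item()
def proj(c,P):
    P=np.atleast_2d(P); T=np.linalg.inv(c['extrinsics']); q=P@T[:3,:3].T+T[:3,3]
    s=np.c_[q[:,0]/-q[:,2],-q[:,1]/-q[:,2]]; r=(s**2).sum(1,keepdims=True); s=s*(1+c['k1']*r)
    return s*[c['fx'],c['fy']]+[c['cx'],c['cy']]
def ray(c,uv):
    k,d=K(c); s=cv2.undistortPoints(np.array([[uv]],float),k,d)[0,0]
    T=c['extrinsics']; v=T[:3,:3]@[s[0],-s[1],-1]; return T[:3,3],v/np.linalg.norm(v)
def atz(c,uv,z): o,v=ray(c,uv); return o+v*(z-o[2])/v[2]
def tri(obs):
    A=np.zeros((3,3));b=np.zeros(3);L=[]
    for c,uv in obs:
        o,v=ray(c,uv);M=np.eye(3)-np.outer(v,v);A+=M;b+=M@o;L.append((M,o))
    p=np.linalg.solve(A,b); return p,[round(1000*np.linalg.norm(M@(p-o)),1) for M,o in L]
```

Run:
```python
from h import *
for n in ['scene','side','wrist']:
    c=snap(n,n+'0.png'); print(n,c['fx'],c['k1'],c['extrinsics'].round(3).tolist())
print(ctrl.get_obs())
```

```text
pics
station.py
scene 493.3016393410419 0.011243585253870892 [[0.596, -0.687, 0.417, 1.349], [0.803, 0.502, -0.32, -0.57], [0.011, 0.525, 0.851, 1.565], [0.0, 0.0, 0.0, 1.0]]
side 462.3850739385965 0.02816048596958448 [[-0.959, 0.197, -0.203, 0.363], [-0.282, -0.696, 0.661, 0.893], [-0.011, 0.691, 0.723, 1.055], [0.0, 0.0, 0.0, 1.0]]
wrist 343.6776150654591 -0.03761647034396877 [[0.454, -0.866, -0.21, 0.188], [0.891, 0.44, 0.108, 0.522], [-0.002, -0.236, 0.972, 0.384], [0.0, 0.0, 0.0, 1.0]]
{'time_s': 0.15, 'qpos': array([ 1.03339040e+00,  3.00351387e-01,  1.52142236e+00,  2.10694399e-07,
        1.32069712e+00, -6.66161453e-02]), 'joint_vel': array([ 0.00062753, -0.00158762, -0.00222992, -0.00269441, -0.00194963,
       -0.0005252 ]), 'tau': array([-1.90425511e-03, -5.31959152e+01, -3.52827072e+01,  7.07414327e-02,
        2.35290325e-02, -1.00881498e-04]), 'ee_pos': array([0.24939421, 0.49000776, 0.22381913]), 'eef_rot': array([-3.1407164e+00, -5.8663833e-05,  2.6708028e+00]), 'force': array([ 0.07040456, -0.64014803, -0.28886492]), 'moment': array([ 0.05668684,  0.0098068 , -0.02622126]), 'grip_force': 0.0, 'grip_width': 0.09431356457571766}
```

View pics/scene0.png

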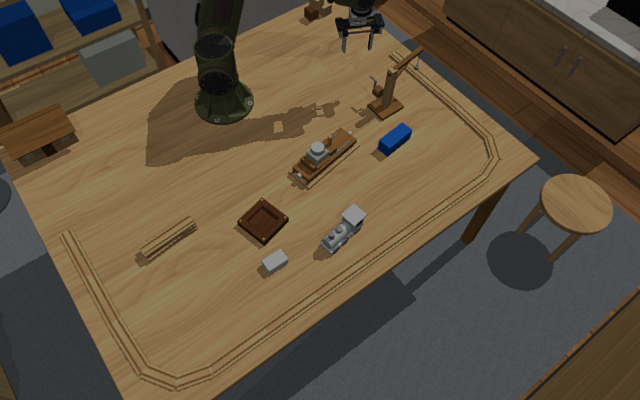

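View pics/side0.png

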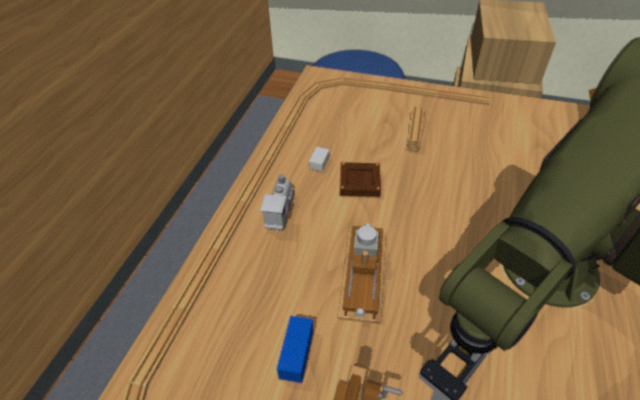

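The scene view shows the wagon at about (325,155) with the lid at (317,148), and the platform at (263,221). In the side view the lid is at (367,233), the platform at (360,179) and the wagon at (364,275). The crane, locomotive and container stand clear of the path.

Run:
```python
from h import *
s,d=cal('scene0.png'),cal('side0.png')
print('lid',tri([(s,(317,147)),(d,(367,233))]))
print('plat',tri([(s,(263,221)),(d,(360,179))]))
for n,uv in dict(c1=(238,220),c2=(263,198),c3=(289,219),c4=(264,244)).items(): print(n,atz(s,uv,.03).round(3))
for n,uv in dict(wag_a=(349,229),b=(384,229),c=(381,320),d=(339,317)).items(): print(n,atz(d,uv,.0).round(3))
a=cv2.imread('pics/scene0.png')[110:260,220:420]; b=cv2.imread('pics/side0.png')[155:330,250:410]
a=cv2.resize(a,None,fx=4,fy=4,interpolation=cv2.INTER_CUBIC);cv2.imwrite('pics/sc.png',a)
```

```text
lid (array([0.49075677, 0.11747413, 0.12012587]), [np.float64(1.9), np.float64(1.9)])
plat (array([ 0.57830069, -0.18731913,  0.01487787]), [np.float64(2.2), np.float64(2.2)])
c1 [ 0.532 -0.259  0.03 ]
c2 [ 0.509 -0.137  0.03 ]
c3 [ 0.636 -0.111  0.03 ]
c4 [ 0.665 -0.237  0.03 ]
wag_a [0.561 0.016 0.   ]
b [ 0.46  -0.013  0.   ]
c [0.408 0.286 0.   ]
d [0.512 0.307 0.   ]
```

View pics/sc.png

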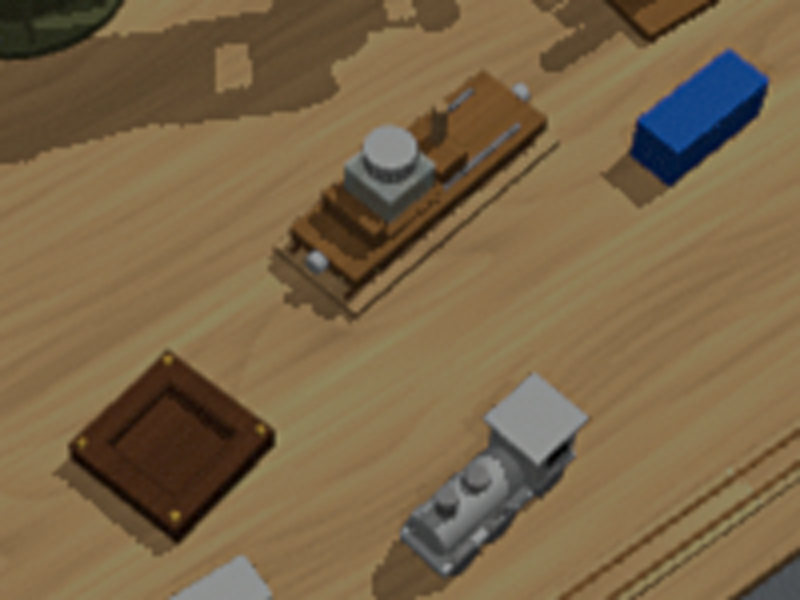

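The crop shows the jar with its lid at crop (390,150), the handle post at (440,120) and the jaw at (450,160). The stop is at (350,215), and the platform corners are clear. Before moving I check where the crane stands and work out the displacement for a wrist view over the wagon.

Add to h.py:
```python
from scipy.spatial.transform import Rotation as Ro
def go(p,yaw=None):
    """tool-frame shift to world target p, yaw of a down-pointing tool"""
    o=ctrl.get_obs(); R=Ro.from_euler('xyz',o['eef_rot']); d=R.inv().apply(np.array(p)-o['ee_pos'])
    rv=0 if yaw is None else (R.inv()*Ro.from_euler('xyz',[np.pi,0,yaw])).as_rotvec()
    print('shift tool',np.round(d,4),'rot',np.round(rv,3),'| at',o['ee_pos'].round(4),o['eef_rot'].round(3),'F',o['force'].round(1),'M',o['moment'].round(2),'w',round(o['grip_width'],4),'gf',round(o['grip_force'],1),'t',round(o['time_s'],2))
```

Run:
```python
from h import *
s,d=cal('scene0.png'),cal('side0.png')
print('crane base',atz(s,(385,107),0).round(3),atz(s,(420,50),.2).round(3))
go([.48,.20,.26],1.74)
```

```text
crane base [0.422 0.532 0.   ] [0.397 0.701 0.2  ]
shift tool [-0.3371 -0.1539 -0.0361] rot [-0.001  0.     0.931] | at [0.2494 0.49   0.2238] [-3.141 -0.     2.671] F [ 0.1 -0.6 -0.3] M [ 0.06  0.01 -0.03] w 0.0943 gf 0.0 t 0.15
```

The manual's scale: shifts go in units of 50 mm. Converting my numbers, -0.034 m is -0.68, -0.0154 m is -0.308.

{"op": "shift_gripper", "data": {
  "moves": {"x":[-0.68, -0.68, -0.68, -0.68, -0.68, -0.68, -0.68, -0.68, -0.68, -0.68], "y":[-0.308, -0.308, -0.308, -0.308, -0.308, -0.308, -0.308, -0.308, -0.308, -0.308], "z":[-0.072, -0.072, -0.072, -0.072, -0.072, -0.072, -0.072, -0.072, -0.072, -0.072], "rx":[0, 0, 0, 0, 0, 0, 0, 0, 0, 0], "ry":[0, 0, 0, 0, 0, 0, 0, 0, 0, 0], "rz":[0, 0, 0, 0, 0, 0, 0, 0, 0, 0]}
}}

```text
time_s: 1.15
ee_pos: [0.4833, 0.1973, 0.2603]
eef_rot: [-3.141, -0.0, 2.671]
force: [-0.2, -0.5, -0.6]
grip_width: 0.0941
grip_force: 0.0
```

{"op": "shift_gripper", "data": {
  "moves": {"x":[0, 0, 0, 0, 0, 0, 0, 0, 0], "y":[0, 0, 0, 0, 0, 0, 0, 0, 0], "z":[0, 0, 0, 0, 0, 0, 0, 0, 0], "rx":[0, 0, 0, 0, 0, 0, 0, 0, 0], "ry":[0, 0, 0, 0, 0, 0, 0, 0, 0], "rz":[0.133, 0.133, 0.133, 0.133, 0.133, 0.133, 0.133, 0, 0]}
}}

```text
time_s: 2.05
ee_pos: [0.4826, 0.1987, 0.2601]
eef_rot: [-3.141, 0.0, 1.744]
force: [0.6, 0.4, -0.3]
grip_width: 0.0941
grip_force: 0.0
```

```bash
python3 -c "
from h import *
snap('wrist','w1.png'); go([.48,.1,.26],1.74)"
```

```text
shift tool [-0.0968 -0.0195  0.0002] rot [-0.     0.     0.004] | at [0.4826 0.1987 0.2602] [-3.141  0.     1.744] F [-0.4  0.3  0.3] M [-0.08  0.05  0.05] w 0.0939 gf 0.0 t 2.1
```

View pics/w1.png

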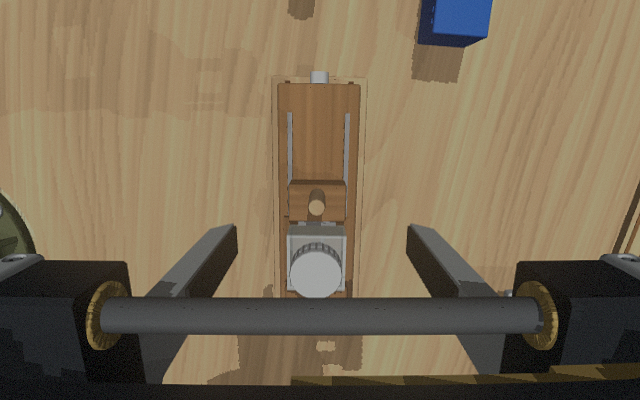

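w1 shows the wagon end-on and nearly aligned. The post top is at (317,207), the lid top at about (316,273), and the deck end corners are at (279,83) and (360,83). I take a second place for triangulation.

In the tool's units: 0.03 m is 0.6.

{"op": "shift_gripper", "data": {
  "moves": {"x":[0.6, 0.6, 0.6, 0, 0], "y":[0, 0, 0, 0, 0], "z":[0, 0, 0, 0, 0], "rx":[0, 0, 0, 0, 0], "ry":[0, 0, 0, 0, 0], "rz":[0, 0, 0, 0, 0]}
}}

```text
time_s: 2.6
ee_pos: [0.4673, 0.2876, 0.26]
eef_rot: [-3.141, 0.0, 1.743]
force: [0.4, 0.2, 0.3]
grip_width: 0.0943
grip_force: 0.0
```

Run:
```python
from h import *
snap('wrist','w2.png')
a=cv2.imread('pics/w1.png')[70:310,245:385]; b=cv2.imread('pics/w2.png')[130:370,245:385]
f=lambda x:cv2.resize(x,None,fx=2.5,fy=2.5,interpolation=cv2.INTER_CUBIC)
cv2.imwrite('pics/pair.png',np.hstack([f(a),f(b)]))
```

```text
(no output)
```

View pics/pair.png

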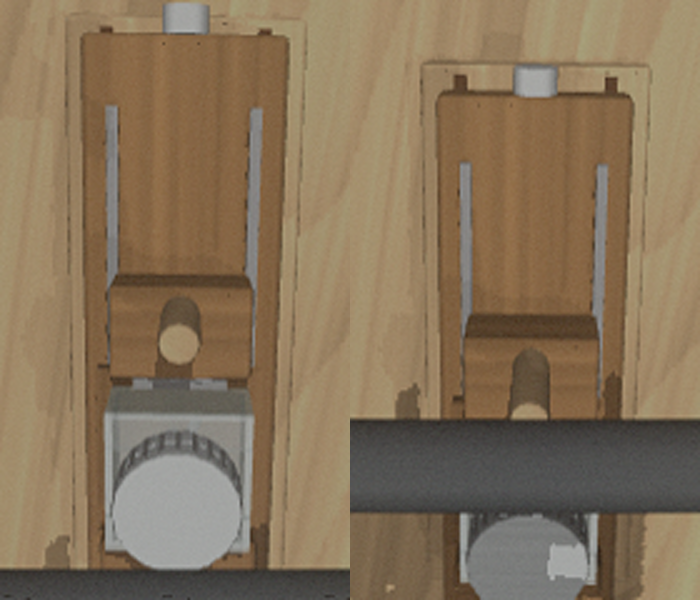

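In the pair, w1's post top has its centre at (317,207) and the lid top its centre at (316,273). In w2 the gripper bar hides both in part, so I shift the other way for a better second view. That view may also show the platform.

In the tool's units: -0.04 m is -0.8.

{"op": "shift_gripper", "data": {
  "moves": {"x":[-0.8, -0.8, -0.8, -0.8, -0.8, 0, 0], "y":[0, 0, 0, 0, 0, 0, 0], "z":[0, 0, 0, 0, 0, 0, 0], "rx":[0, 0, 0, 0, 0, 0, 0], "ry":[0, 0, 0, 0, 0, 0, 0], "rz":[0, 0, 0, 0, 0, 0, 0]}
}}

```text
time_s: 3.35
ee_pos: [0.5012, 0.089, 0.2604]
eef_rot: [3.141, -0.0, 1.738]
force: [-0.4, -0.4, -0.0]
grip_width: 0.0939
grip_force: 0.0
```

Run:
```python
from h import *
snap('wrist','w3.png')
```

{"op": "shift_gripper", "data": {
  "moves": {"x":[-0.8, -0.8, -0.8, -0.8, -0.8, 0, 0], "y":[0.24, 0.24, 0.24, 0.24, 0.24, 0, 0], "z":[0, 0, 0, 0, 0, 0, 0], "rx":[0, 0, 0, 0, 0, 0, 0], "ry":[0, 0, 0, 0, 0, 0, 0], "rz":[0, 0, 0, 0, 0, 0, 0]}
}}

```text
time_s: 4.1
ee_pos: [0.594, -0.0963, 0.2597]
eef_rot: [-3.141, -0.001, 1.74]
force: [-0.1, 1.1, -0.6]
grip_width: 0.0942
grip_force: 0.0
```

Run:
```python
from h import *
snap('wrist','w4.png')
a=cv2.imread('pics/w3.png')[0:290]; b=cv2.imread('pics/w4.png')[0:290]
cv2.imwrite('pics/pair2.png',np.vstack([a,b]))
```

```text
(no output)
```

View pics/pair2.png

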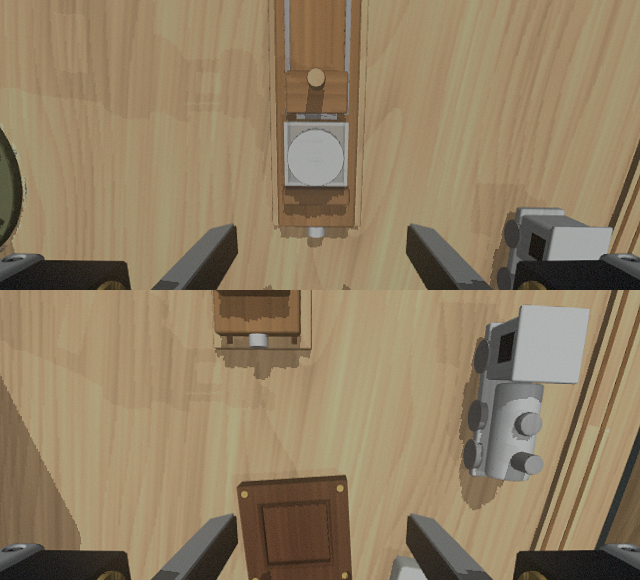

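w3 shows the post top at (316.5,77.5) and the lid at (316,157). w4 shows the platform pins at (244,204), (340,198) and (345,285). I take one more view for the platform and compute everything, segmenting the pins by colour.

{"op": "shift_gripper", "data": {
  "moves": {"x":[-0.8, -0.8, -0.6, 0, 0], "y":[0, 0, 0, 0, 0], "z":[0, 0, 0, 0, 0], "rx":[0, 0, 0, 0, 0], "ry":[0, 0, 0, 0, 0], "rz":[0, 0, 0, 0, 0]}
}}

```text
time_s: 4.65
ee_pos: [0.6124, -0.204, 0.2603]
eef_rot: [-3.142, -0.0, 1.741]
force: [0.4, 1.0, -1.1]
grip_width: 0.0941
grip_force: 0.0
```

Run:
```python
from h import *
snap('wrist','w5.png')
def pins(f):
    im=cv2.imread('pics/'+f); h=cv2.cvtColor(im,cv2.COLOR_BGR2HSV)
    dark=cv2.morphologyEx(((h[...,2]<110)&(h[...,1]>90)).astype(np.uint8),cv2.MORPH_CLOSE,np.ones((13,13)))
    m=((h[...,0]>17)&(h[...,0]<32)&(h[...,1]>110)&(h[...,2]>115)).astype(np.uint8)&dark
    n,_,st,ce=cv2.connectedComponentsWithStats(m)
    return [(ce[i].round(1).tolist(),int(st[i,4])) for i in range(1,n) if 12<st[i,4]<150]
for f in ['w4.png','w5.png']: print(f,pins(f))
c1,c2,c3=[cal(f'w{i}.png') for i in (1,2,3)]
print('post top',tri([(c1,(317,207.2)),(c3,(316.5,77.5))]))
print('lid top',tri([(c1,(315.8,273)),(c3,(316,157))]))
a=tri([(c1,(278.2,84.4)),(c2,(279.8,168.8))]);b=tri([(c1,(361,85.2)),(c2,(357.8,168.8))]);print(a,b)
for f,c,z in(('w1',c1,.045),('w2',c2,.045)):pass
# near deck corners in w3
p=[atz(c3,u,.045) for u in ((276,227),(356,227))];q=[a[0],b[0]];print(np.round(p,4))
q=[atz(c1,u,.045) for u in ((278.2,84.4),(361,85.2))];print(np.round(q,4))
m=np.mean(q,0)-np.mean(p,0);print('wagon yaw',np.arctan2(-m[0],m[1]),'len',np.linalg.norm(m),'mid',(np.mean(q,0)+np.mean(p,0))/2)
cv2.imwrite('pics/w5c.png',np.vstack([cv2.imread('pics/w5.png')[0:290]]))
```

```text
w4.png [([339.7, 197.9], 42), ([244.0, 203.9], 41), ([344.2, 285.1], 32), ([254.8, 290.4], 34), ([548.7, 300.9], 52), ([550.7, 343.2], 48)]
w5.png [([340.7, 100.7], 50), ([238.8, 108.0], 47), ([345.7, 200.0], 40), ([250.2, 205.9], 40), ([94.1, 298.2], 54), ([89.6, 332.3], 130), ([554.2, 325.4], 110)]
post top (array([0.48081945, 0.1841941 , 0.12296317]), [np.float64(0.0), np.float64(0.0)])
lid top (array([0.49101951, 0.11851913, 0.11915039]), [np.float64(0.1), np.float64(0.1)])
(array([0.42014436, 0.28721729, 0.04157274]), [np.float64(0.2), np.float64(0.2)]) (array([0.50651224, 0.30170724, 0.03840453]), [np.float64(0.5), np.float64(0.5)])
[[0.4592 0.0217 0.045 ]
 [0.5501 0.0371 0.045 ]]
[[0.4208 0.2871 0.045 ]
 [0.5064 0.3012 0.045 ]]
wagon yaw 0.15369958015897106 len 0.2679132329017203 mid [0.48412183 0.16174922 0.045     ]
```

View pics/w5c.png

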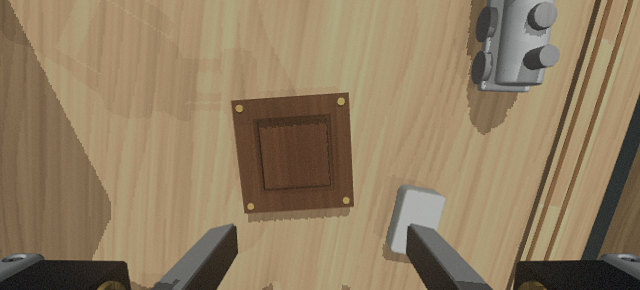

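All four pins show in w4 and w5, at (340,100), (239,108), (346,200) and (250,206) in w5. Next I triangulate the platform pose and plan the pinch on the handle.

Run:
```python
from h import *
c4,c5=cal('w4.png'),cal('w5.png')
A=[(339.7,197.9),(244,203.9),(344.2,285.1),(254.8,290.4)];B=[(340.7,100.7),(238.8,108),(345.7,200),(250.2,205.9)]
P=np.array([tri([(c4,a),(c5,b)])[0] for a,b in zip(A,B)]);print(P.round(4),P.mean(0))
Q=np.array([np.mean([atz(c4,a,.03),atz(c5,b,.03)],0) for a,b in zip(A,B)]);print(Q.mean(0))
for P in(P,Q):
  v=[P[0]-P[1],P[2]-P[3]];u=[P[0]-P[2],P[1]-P[3]]
  print('yaw',[round(np.arctan2(x[1],x[0]),3) for x in v],[round(np.arctan2(-x[0],x[1]),3) for x in u],[round(np.linalg.norm(x),4) for x in v+u])
c1,c3=cal('w1.png'),cal('w3.png')
print('post',atz(c1,(317,207.2),.125),atz(c3,(316.5,77.5),.125),'lid',atz(c3,(316,157),.124),atz(c1,(315.8,273),.124))
go([.4807,.184,.2],1.729)
```

```text
[[ 0.6191 -0.12    0.0327]
 [ 0.5099 -0.1464  0.0315]
 [ 0.6452 -0.2293  0.0318]
 [ 0.5362 -0.255   0.033 ]] [ 0.57758498 -0.18771895  0.03225776]
[ 0.57751298 -0.18835058  0.03      ]
yaw [np.float64(0.237), np.float64(0.232)] [np.float64(0.234), np.float64(0.238)] [np.float64(0.1124), np.float64(0.112), np.float64(0.1124), np.float64(0.1118)]
yaw [np.float64(0.236), np.float64(0.236)] [np.float64(0.234), np.float64(0.235)] [np.float64(0.1129), np.float64(0.1128), np.float64(0.1128), np.float64(0.1128)]
post [0.48075845 0.18475937 0.125     ] [0.48087327 0.18400745 0.125     ] lid [0.49114156 0.11916266 0.124     ] [0.4905529  0.12087556 0.124     ]
shift tool [ 0.4042 -0.0641  0.0605] rot [ 0.    -0.     0.012] | at [ 0.6125 -0.2035  0.2605] [ 3.141 -0.     1.741] F [-0.5  0.1  0.2] M [-0.04  0.    0.04] w 0.0941 gf 0.0 t 4.7
```

In the tool's units: 0.0404 m is 0.808, -0.0064 m is -0.128.

{"op": "shift_gripper", "data": {
  "moves": {"x":[0.808, 0.808, 0.808, 0.808, 0.808, 0.808, 0.808, 0.808, 0.808, 0.808], "y":[-0.128, -0.128, -0.128, -0.128, -0.128, -0.128, -0.128, -0.128, -0.128, -0.128], "z":[0, 0, 0, 0.12, 0.12, 0.12, 0.2, 0.2, 0.2, 0.24], "rx":[0, 0, 0, 0, 0, 0, 0, 0, 0, 0], "ry":[0, 0, 0, 0, 0, 0, 0, 0, 0, 0], "rz":[0.012, 0, 0, 0, 0, 0, 0, 0, 0, 0]}
}}

```text
time_s: 5.7
ee_pos: [0.4838, 0.1865, 0.2006]
eef_rot: [3.14, -0.0, 1.73]
force: [0.9, 0.5, 0.0]
grip_width: 0.0942
grip_force: 0.0
```

{"op": "shift_gripper", "data": {
  "moves": {"x":[0, 0], "y":[0, 0], "z":[0, 0], "rx":[0, 0], "ry":[0, 0], "rz":[0, 0]}
}}

```text
time_s: 5.9
ee_pos: [0.4846, 0.1851, 0.2006]
eef_rot: [3.141, -0.0, 1.731]
force: [0.9, -0.3, 0.0]
grip_width: 0.0941
grip_force: 0.0
```

```bash
python3 -c "
from h import *
go([.4808,.1842,.11],1.729)"
```

```text
shift tool [-0.0003 -0.0039  0.0906] rot [ 0.    -0.     0.002] | at [0.4846 0.1851 0.2006] [ 3.141 -0.     1.731] F [ 0.9 -0.3  0. ] M [-0.06  0.06  0.01] w 0.0941 gf 0.0 t 5.9
```

In the tool's units: 0.025 m is 0.5, 0.0156 m is 0.312.

{"op": "shift_gripper", "data": {
  "moves": {"x":[0, 0, 0, 0, 0], "y":[-0.078, 0, 0, 0, 0], "z":[0.5, 0.5, 0.5, 0.312, 0], "rx":[0, 0, 0, 0, 0], "ry":[0, 0, 0, 0, 0], "rz":[0, 0, 0, 0, 0]}
}}

```text
time_s: 6.4
ee_pos: [0.4811, 0.1822, 0.1084]
eef_rot: [-3.139, 0.0, 1.727]
force: [0.7, 0.4, 0.1]
grip_width: 0.0941
grip_force: 0.0
```

{"op": "shift_gripper", "data": {
  "moves": {"x":[0, 0, 0, 0, 0, 0, 0, 0], "y":[0, 0, 0, 0, 0, 0, 0, 0], "z":[0, 0, 0, 0, 0, 0, 0, 0], "rx":[0, 0, 0, 0, 0, 0, 0, 0], "ry":[0, 0, 0, 0, 0, 0, 0, 0], "rz":[0, 0, 0, 0, 0, 0, 0, 0]},
  "aperture": 0.005,
  "squeeze": 20
}}

```text
time_s: 7.2
ee_pos: [0.4817, 0.183, 0.1096]
eef_rot: [-3.142, -0.0, 1.728]
force: [1.3, -0.3, -1.0]
grip_width: 0.0331
grip_force: 0.0
```

```bash
python3 -c "
from h import *
go([.4808,.1842,.11],1.729)"
```

```text
shift tool [ 0.0013 -0.0007 -0.0004] rot [-0.    -0.    -0.001] | at [0.4817 0.183  0.1096] [-3.142 -0.     1.728] F [ 1.3 -0.3 -1. ] M [-0.01  0.04 -0.04] w 0.0331 gf 0.0 t 7.2
```

{"op": "shift_gripper", "data": {
  "moves": {"x":[0, 0, 0, 0, 0], "y":[0, 0, 0, 0, 0], "z":[0, 0, 0, 0, 0], "rx":[0, 0, 0, 0, 0], "ry":[0, 0, 0, 0, 0], "rz":[0, 0, 0, 0, 0]},
  "aperture": 0.005,
  "squeeze": 20
}}

```text
time_s: 7.7
ee_pos: [0.4807, 0.1829, 0.1095]
eef_rot: [-3.139, 0.0, 1.728]
force: [-9.7, -1.3, 6.1]
grip_width: 0.0153
grip_force: 20.0
```

In the tool's units: 0.006 m is 0.12, 0.004 m is 0.08.

{"op": "shift_gripper", "data": {
  "moves": {"x":[0.08, 0.12, 0.12, 0.12, 0.12, 0.12, 0.12, 0.08, 0, 0], "y":[0, 0, 0, 0, 0, 0, 0, 0, 0, 0], "z":[0, 0, 0, 0, 0, 0, 0, 0, 0, 0], "rx":[0, 0, 0, 0, 0, 0, 0, 0, 0, 0], "ry":[0, 0, 0, 0, 0, 0, 0, 0, 0, 0], "rz":[0, 0, 0, 0, 0, 0, 0, 0, 0, 0]}
}}

```text
time_s: 8.7
ee_pos: [0.4738, 0.2265, 0.1096]
eef_rot: [-3.139, 0.0, 1.728]
force: [-9.8, -0.8, 5.3]
grip_width: 0.0159
grip_force: 20.0
```

{"op": "shift_gripper", "data": {
  "moves": {"x":[0, 0, 0, 0, 0, 0, 0, 0, 0, 0], "y":[0, 0, 0, 0, 0, 0, 0, 0, 0, 0], "z":[0, 0, 0, 0, 0, -0.6, -0.6, -0.6, -0.4, 0], "rx":[0, 0, 0, 0, 0, 0, 0, 0, 0, 0], "ry":[0, 0, 0, 0, 0, 0, 0, 0, 0, 0], "rz":[0, 0, 0, 0, 0, 0, 0, 0, 0, 0]},
  "aperture": 0.094,
  "squeeze": 20
}}

```text
time_s: 9.7
ee_pos: [0.4757, 0.2268, 0.2222]
eef_rot: [3.137, -0.001, 1.728]
force: [1.2, 0.1, 0.2]
grip_width: 0.0919
grip_force: 0.0
```

{"op": "shift_gripper", "data": {
  "moves": {"x":[-0.6, -0.8, -0.8, -0.6, 0, 0], "y":[0, 0, 0, 0, 0, 0], "z":[0, 0, 0, 0, 0, 0], "rx":[0, 0, 0, 0, 0, 0], "ry":[0, 0, 0, 0, 0, 0], "rz":[0, 0, 0, 0, 0, 0]}
}}

```text
time_s: 10.3
ee_pos: [0.4965, 0.0879, 0.2186]
eef_rot: [-3.14, -0.0, 1.726]
force: [0.7, 0.8, 1.2]
grip_width: 0.0944
grip_force: 0.0
```

Run:
```python
from h import *
snap('wrist','w6.png'); go([.4910,.1185,.091],1.728)
a=cv2.imread('pics/w6.png')[0:300,150:500];cv2.imwrite('pics/w6c.png',cv2.resize(a,None,fx=2,fy=2,interpolation=cv2.INTER_CUBIC))
```

```text
shift tool [ 0.0304 -0.0006  0.1278] rot [-0.001 -0.    -0.   ] | at [0.4965 0.0886 0.2188] [-3.14  -0.     1.728] F [-0.4  0.2  0.2] M [ 0.01  0.04 -0.03] w 0.0938 gf 0.0 t 10.35
```

View pics/w6c.png

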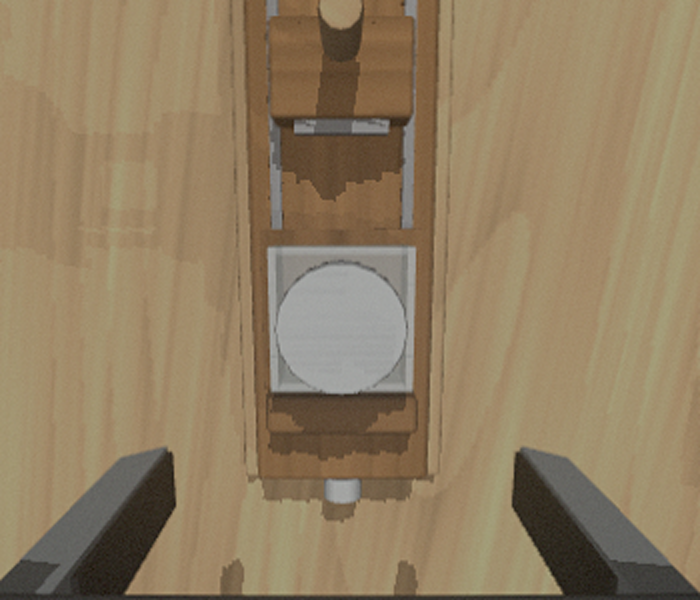

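w6 shows the jaw slid clear, its lip about 110 crop pixels from the foot. The jar stands square on the wagon with its lid top at full-image (320.7,164).

Run:
```python
from h import *
c=cal('w6.png'); f=lambda u,v:(150+u/2,v/2)
print('lid',atz(c,f(341.5,328),.124), tri([(c,f(341.5,328)),(cal('w1.png'),(315.8,273))]))
p=np.array([atz(c,f(*u),.097) for u in((267,247),(416,247),(413,393),(270,393))]);print(p.round(4),p.mean(0))
p=np.mean([atz(c,f(341.5,328),.124),[.491,.1185,.124]],0); go([.4908,.1185,.091],1.728)
```

```text
lid [0.49084464 0.11886142 0.124     ] (array([0.49094672, 0.11800904, 0.11816268]), [np.float64(0.0), np.float64(0.0)])
[[0.4566 0.1428 0.097 ]
 [0.5159 0.1521 0.097 ]
 [0.5255 0.0923 0.097 ]
 [0.4657 0.0829 0.097 ]] [0.49093407 0.11749816 0.097     ]
shift tool [ 0.0304 -0.0008  0.1278] rot [-0.001 -0.    -0.   ] | at [0.4965 0.0886 0.2188] [-3.14  -0.     1.728] F [-0.4  0.2  0.2] M [ 0.01  0.04 -0.03] w 0.0938 gf 0.0 t 10.35
```

In the tool's units: 0.03 m is 0.6, -0.0008 m is -0.016.

{"op": "shift_gripper", "data": {
  "moves": {"x":[0.3, 0.296, 0, 0, 0, 0, 0, 0], "y":[0, 0, -0.016, 0, 0, 0, 0, 0], "z":[0, 0.4, 0.6, 0.6, 0.5, 0.456, 0, 0], "rx":[0, 0, 0, 0, 0, 0, 0, 0], "ry":[0, 0, 0, 0, 0, 0, 0, 0], "rz":[0, 0, 0, 0, 0, 0, 0, 0]}
}}

```text
time_s: 11.15
ee_pos: [0.4912, 0.1187, 0.0923]
eef_rot: [-3.141, -0.0, 1.729]
force: [-0.2, -0.8, 0.9]
grip_width: 0.094
grip_force: 0.0
```

{"op": "shift_gripper", "data": {
  "moves": {"x":[0, 0, 0, 0, 0, 0, 0, 0], "y":[0, 0, 0, 0, 0, 0, 0, 0], "z":[0, 0, 0, 0, 0, 0, 0, 0], "rx":[0, 0, 0, 0, 0, 0, 0, 0], "ry":[0, 0, 0, 0, 0, 0, 0, 0], "rz":[0, 0, 0, 0, 0, 0, 0, 0]},
  "aperture": 0.05,
  "squeeze": 40
}}

```text
time_s: 11.95
ee_pos: [0.4913, 0.1175, 0.0921]
eef_rot: [-3.142, 0.0, 1.728]
force: [-2.9, -0.7, 5.6]
grip_width: 0.0597
grip_force: 40.0
```

{"op": "shift_gripper", "data": {
  "moves": {"x":[0, 0, 0, 0, 0, 0, 0, 0], "y":[0, 0, 0, 0, 0, 0, 0, 0], "z":[-0.1, -0.2, -0.4, -0.4, -0.4, -0.3, 0, 0], "rx":[0, 0, 0, 0, 0, 0, 0, 0], "ry":[0, 0, 0, 0, 0, 0, 0, 0], "rz":[0, 0, 0, 0, 0, 0, 0, 0]}
}}

```text
time_s: 12.75
ee_pos: [0.4911, 0.1175, 0.1815]
eef_rot: [-3.141, 0.0, 1.728]
force: [0.1, 0.3, -6.8]
grip_width: 0.0596
grip_force: 40.0
```

```bash
python3 -c "
from h import *
snap('wrist','w7.png'); snap('side','side7.png')
go([.5776,-.188,.13],1.5708+.235)"
```

```text
shift tool [-0.3152  0.038   0.0508] rot [-0.002 -0.    -0.078] | at [0.4908 0.1174 0.1809] [-3.14   0.     1.728] F [-0.6  0.3 -5.6] M [-0.07  0.01  0.01] w 0.0596 gf 40.0 t 12.85
```

In the tool's units: -0.035 m is -0.7, -0.038 m is -0.76.

{"op": "shift_gripper", "data": {
  "moves": {"x":[-0.4, -0.7, -0.7, -0.76, -0.76, -0.76, -0.76, -0.76, -0.46, -0.24], "y":[0.06, 0.08, 0.08, 0.1, 0.1, 0.1, 0.08, 0.08, 0.06, 0.02], "z":[0, 0, 0, 0, 0, 0, 0.2, 0.24, 0.24, 0.2], "rx":[0, 0, 0, 0, 0, 0, 0, 0, 0, 0], "ry":[0, 0, 0, 0, 0, 0, 0, 0, 0, 0], "rz":[0, 0, 0, 0, 0, 0, 0, 0, 0, -0.028]}
}}

```text
time_s: 13.85
ee_pos: [0.5777, -0.1896, 0.1357]
eef_rot: [-3.14, -0.001, 1.754]
force: [-0.1, 0.3, -5.9]
grip_width: 0.0596
grip_force: 40.0
```

{"op": "shift_gripper", "data": {
  "moves": {"x":[0, 0, 0], "y":[0, 0, 0], "z":[0, 0, 0], "rx":[0, 0, 0], "ry":[0, 0, 0], "rz":[-0.05, 0, 0]}
}}

```text
time_s: 14.15
ee_pos: [0.5779, -0.1874, 0.1373]
eef_rot: [-3.141, -0.001, 1.805]
force: [0.9, 1.1, -5.3]
grip_width: 0.0593
grip_force: 40.0
```

```bash
python3 -c "
from h import *
go([.5776,-.188,.09],1.5708+.235)"
```

```text
shift tool [-0.0005 -0.0004  0.0473] rot [-0.001 -0.001 -0.001] | at [ 0.5779 -0.1874  0.1373] [-3.141e+00 -1.000e-03  1.805e+00] F [ 0.9  1.1 -5.3] M [-0.06 -0.03 -0.05] w 0.0593 gf 40.0 t 14.15
```

In the tool's units: 0.02 m is 0.4, 0.012 m is 0.24.

{"op": "shift_gripper", "data": {
  "moves": {"x":[0, 0, 0, 0, 0], "y":[0, 0, 0, 0, 0], "z":[0.4, 0.4, 0.24, 0, 0], "rx":[0, 0, 0, 0, 0], "ry":[0, 0, 0, 0, 0], "rz":[0, 0, 0, 0, 0]}
}}

```text
time_s: 14.65
ee_pos: [0.5784, -0.1876, 0.0865]
eef_rot: [3.141, 0.0, 1.806]
force: [0.1, 0.4, -5.5]
grip_width: 0.0597
grip_force: 40.0
```

{"op": "shift_gripper", "data": {
  "moves": {"x":[0, 0, 0, 0], "y":[0, 0, 0, 0], "z":[0.1, 0.1, 0.1, 0], "rx":[0, 0, 0, 0], "ry":[0, 0, 0, 0], "rz":[0, 0, 0, 0]}
}}

```text
time_s: 15.05
ee_pos: [0.5777, -0.1875, 0.07]
eef_rot: [-3.141, -0.001, 1.806]
force: [-0.6, 0.1, -5.9]
grip_width: 0.0597
grip_force: 40.0
```

Entering freely with no contact force; the last 7 mm or so remains.

{"op": "shift_gripper", "data": {
  "moves": {"x":[0, 0, 0, 0, 0, 0], "y":[0, 0, 0, 0, 0, 0], "z":[0.06, 0.04, 0.04, 0.02, 0, 0], "rx":[0, 0, 0, 0, 0, 0], "ry":[0, 0, 0, 0, 0, 0], "rz":[0, 0, 0, 0, 0, 0]}
}}

```text
time_s: 15.65
ee_pos: [0.5781, -0.1877, 0.0631]
eef_rot: [3.142, 0.0, 1.806]
force: [-3.1, 0.8, 0.2]
grip_width: 0.0598
grip_force: 40.0
```

{"op": "shift_gripper", "data": {
  "moves": {"x":[0, 0, 0, 0, 0, 0, 0, -0.3, -0.3, 0], "y":[0, 0, 0, 0, 0, 0, 0, 0, 0, 0], "z":[0, 0, 0, 0, 0, -0.6, -0.8, -0.8, -0.4, 0], "rx":[0, 0, 0, 0, 0, 0, 0, 0, 0, 0], "ry":[0, 0, 0, 0, 0, 0, 0, 0, 0, 0], "rz":[0, 0, 0, 0, 0, 0, 0, 0, 0, 0]},
  "aperture": 0.094
}}

```text
time_s: 16.65
ee_pos: [0.5861, -0.2185, 0.1961]
eef_rot: [3.137, 0.004, 1.805]
force: [-0.4, 0.8, -0.8]
grip_width: 0.0941
grip_force: 0.0
```

Run:
```python
from h import *
import time
python=None
c=snap('wrist','w8.png'); g=cv2.cvtColor(c['pixels'],cv2.COLOR_BGR2GRAY)
print(proj(c,[.578,-.1877,.095]))
print(cv2.HoughCircles(g[60:290,200:440],cv2.HOUGH_GRADIENT_ALT,1.5,20,param1=200,param2=.8,minRadius=20,maxRadius=50))
go([.578,-.1877,.091])
cv2.imwrite('pics/w8c.png',cv2.resize(c['pixels'][0:300,150:500],None,fx=2,fy=2,interpolation=cv2.INTER_CUBIC)); print(ctrl.get_obs()['qpos'])
```

```text
[[320.06526404 161.80253462]]
[[[118.5       96.        34.151302]]]
shift tool [ 0.0307 -0.0003  0.1024] rot 0 | at [ 0.5853 -0.2174  0.1935] [3.140e+00 1.000e-03 1.805e+00] F [-0.5  0.1 -0.7] M [-0.08  0.06 -0.01] w 0.094 gf 0.0 t 16.7
[-4.14260548e-01  4.89132613e-01  1.33166796e+00 -1.28201843e-05
  1.31888533e+00 -6.48385867e-01]
```

View pics/w8c.png

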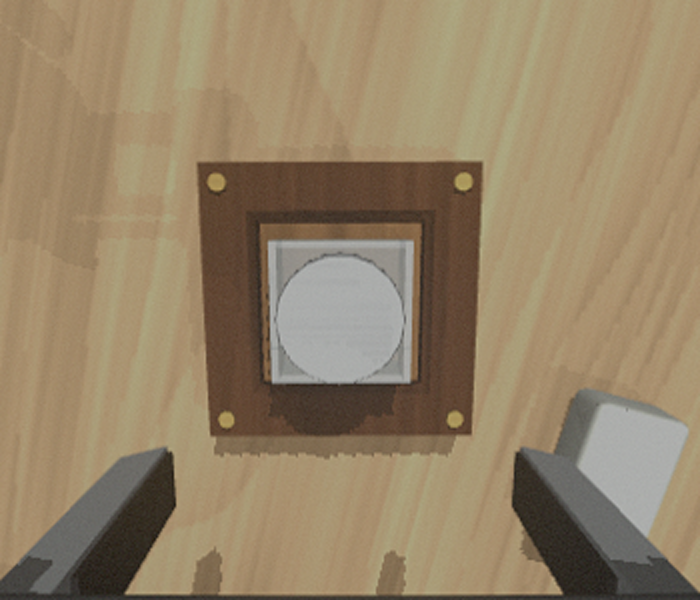

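w8 shows the jar square and evenly sunk in the well, with the foot about level with the platform top. The lid centre is at full-image (320,159.5), about 1 mm on the tool's +x side of the grip axis.

{"op": "shift_gripper", "data": {
  "moves": {"x":[0.32, 0.314, 0, 0, 0, 0, 0], "y":[0, 0, -0.006, 0, 0, 0, 0], "z":[0, 0.4, 0.6, 0.6, 0.448, 0, 0], "rx":[0, 0, 0, 0, 0, 0, 0], "ry":[0, 0, 0, 0, 0, 0, 0], "rz":[0, 0, 0, 0, 0, 0, 0]}
}}

```text
time_s: 17.4
ee_pos: [0.577, -0.185, 0.0903]
eef_rot: [-3.14, -0.001, 1.807]
force: [0.9, -0.1, 0.4]
grip_width: 0.0937
grip_force: 0.0
```

```bash
python3 -c "
from h import *
go([.578,-.1867,.091])"
```

```text
shift tool [-0.0019  0.0005 -0.0008] rot 0 | at [ 0.577  -0.185   0.0903] [-3.140e+00 -1.000e-03  1.807e+00] F [ 0.9 -0.1  0.4] M [-0.07  0.02 -0.01] w 0.0937 gf 0.0 t 17.4
```

{"op": "shift_gripper", "data": {
  "moves": {"x":[-0.024, 0, 0, 0, 0, 0, 0, 0, 0], "y":[0, 0, 0, 0, 0, 0, 0, 0, 0], "z":[-0.014, 0, 0, 0, 0, 0, 0, 0, 0], "rx":[0, 0, 0, 0, 0, 0, 0, 0, 0], "ry":[0, 0, 0, 0, 0, 0, 0, 0, 0], "rz":[0, 0, 0, 0, 0, 0, 0, 0, 0]},
  "aperture": 0.04,
  "squeeze": 50
}}

```text
time_s: 18.3
ee_pos: [0.5777, -0.1873, 0.0912]
eef_rot: [3.142, 0.0, 1.806]
force: [0.0, -0.3, 1.0]
grip_width: 0.0488
grip_force: 50.0
```

```bash
python3 -c "
from h import *
go([.578,-.1867,.091])"
```

```text
shift tool [0.0005 0.0005 0.0002] rot 0 | at [ 0.5777 -0.1873  0.0912] [3.142 0.    1.806] F [ 0.  -0.3  1. ] M [-0.06  0.1  -0.04] w 0.0488 gf 50.0 t 18.3
```

{"op": "shift_gripper", "data": {
  "moves": {"x":[0, 0, 0, 0], "y":[0, 0, 0, 0], "z":[0, 0, 0, 0], "rx":[0, 0, 0, 0], "ry":[0, 0, 0, 0], "rz":[-0.05, -0.08, -0.08, -0.09]}
}}

```text
time_s: 18.7
ee_pos: [0.5779, -0.1874, 0.0913]
eef_rot: [3.141, 0.001, 2.109]
force: [1.6, -2.1, -0.8]
grip_width: 0.0491
grip_force: 50.0
```

```bash
python3 -c "
from h import *
go([.578,-.1867,.091])"
```

```text
shift tool [0.0006 0.0005 0.0003] rot 0 | at [ 0.5779 -0.1874  0.0913] [3.141e+00 1.000e-03 2.109e+00] F [ 1.6 -2.1 -0.8] M [-0.27 -0.26 -0.31] w 0.0491 gf 50.0 t 18.7
```

{"op": "shift_gripper", "data": {
  "moves": {"x":[0, 0, 0, 0, 0, 0, 0, 0, 0, 0], "y":[0, 0, 0, 0, 0, 0, 0, 0, 0, 0], "z":[0, 0, 0, 0, 0, 0, 0, 0, 0, 0], "rx":[0, 0, 0, 0, 0, 0, 0, 0, 0, 0], "ry":[0, 0, 0, 0, 0, 0, 0, 0, 0, 0], "rz":[-0.1, -0.1, -0.1, -0.1, -0.1, -0.1, -0.1, -0.1, -0.1, -0.1]}
}}

```text
time_s: 19.7
ee_pos: [0.578, -0.1874, 0.0913]
eef_rot: [-3.141, 0.001, 3.109]
force: [2.1, -0.5, 0.1]
grip_width: 0.049
grip_force: 50.0
```

{"op": "shift_gripper", "data": {
  "moves": {"x":[0, 0], "y":[0, 0], "z":[0, 0], "rx":[0, 0], "ry":[0, 0], "rz":[0, 0]}
}}

```text
time_s: 19.9
ee_pos: [0.5779, -0.1874, 0.0912]
eef_rot: [-3.141, 0.001, 3.103]
force: [3.3, -1.5, 0.6]
grip_width: 0.0488
grip_force: 50.0
```

```bash
python3 -c "
from h import *
snap('wrist','w9.png')
go([.578,-.1867,.091])"
```

```text
shift tool [-0.0001  0.0007  0.0003] rot 0 | at [ 0.5779 -0.1874  0.0913] [-3.141e+00  1.000e-03  3.103e+00] F [ 2.6 -1.7 -0.5] M [-0.34 -0.63 -0.2 ] w 0.0492 gf 50.0 t 19.95
```

{"op": "shift_gripper", "data": {
  "moves": {"x":[0, 0, 0], "y":[0, 0, 0], "z":[0, 0, 0], "rx":[0, 0, 0], "ry":[0, 0, 0], "rz":[0.05, 0.05, 0]}
}}

```text
time_s: 20.25
ee_pos: [0.5776, -0.1872, 0.0912]
eef_rot: [-3.142, -0.0, 3.003]
force: [0.6, -0.3, 1.2]
grip_width: 0.049
grip_force: 50.0
```

{"op": "shift_gripper", "data": {
  "moves": {"x":[0, 0, 0, 0], "y":[0, 0, 0, 0], "z":[-0.04, -0.04, 0, 0], "rx":[0, 0, 0, 0], "ry":[0, 0, 0, 0], "rz":[0, 0, 0, 0]}
}}

```text
time_s: 20.65
ee_pos: [0.5775, -0.1872, 0.0951]
eef_rot: [3.142, -0.0, 3.006]
force: [0.3, 0.4, -0.4]
grip_width: 0.0487
grip_force: 50.0
```

```bash
python3 -c "
from h import *
go([.578,-.1867,.091])"
```

```text
shift tool [-0.0004  0.0005  0.0041] rot 0 | at [ 0.5775 -0.1872  0.0951] [ 3.142 -0.     3.006] F [ 0.3  0.4 -0.4] M [ 0.02  0.02 -0.01] w 0.0487 gf 50.0 t 20.65
```

In the tool's units: -0.005 m is -0.1, -0.004 m is -0.08.

{"op": "shift_gripper", "data": {
  "moves": {"x":[0, 0, 0, 0, 0, 0, 0, 0, 0, 0], "y":[0, 0, 0, 0, 0, 0, 0, 0, 0, 0], "z":[-0.06, -0.08, -0.1, -0.1, -0.1, -0.06, -0.04, 0, 0, 0], "rx":[0, 0, 0, 0, 0, 0, 0, 0, 0, 0], "ry":[0, 0, 0, 0, 0, 0, 0, 0, 0, 0], "rz":[0, 0, 0, 0, 0, 0, 0, 0, 0, 0]}
}}

```text
time_s: 21.65
ee_pos: [0.5776, -0.1872, 0.1219]
eef_rot: [3.141, -0.0, 3.006]
force: [-0.2, -0.6, 0.7]
grip_width: 0.0487
grip_force: 50.0
```

Run:
```python
from h import *
a=snap('side','side9.png')['pixels'];b=snap('scene','scene9.png')['pixels']
f=lambda x:cv2.resize(x,None,fx=4,fy=4,interpolation=cv2.INTER_CUBIC)
cv2.imwrite('pics/end.png',np.hstack([f(a[110:250,310:410]),f(b[150:290,210:310])]))
go([.578,-.1867,.122],3.005)
print(proj(cal('side9.png'),[.5776,-.187,.081]),proj(cal('scene9.png'),[.5776,-.187,.081]))
```

```text
shift tool [-0.0003  0.0006 -0.    ] rot [ 0.    -0.     0.001] | at [ 0.5776 -0.1872  0.122 ] [ 3.142 -0.     3.006] F [ 0.1  0.2 -1.4] M [ 0.08 -0.   -0.01] w 0.0486 gf 50.0 t 21.75
[[360.43951753 164.13965116]] [[261.0843655 211.312693 ]]
```

View pics/end.png

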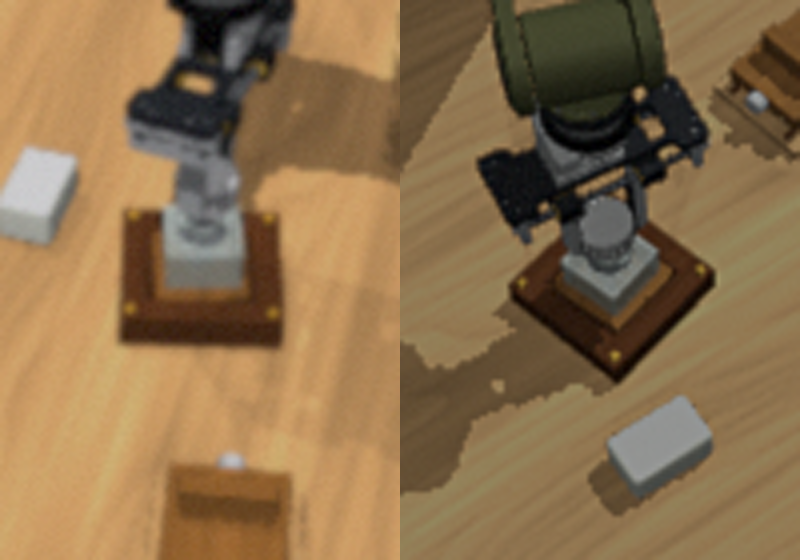

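The end views show the jar seated in the well, with the neck at crop (203,230). The lid is gripped just above the mouth, and the buffer block and the empty wagon are undisturbed.

```bash
python3 -c "
from station import ctrl
print(ctrl.hand_in())"
```

```text
the job is handed in; nothing more can be done
None
```

I handed the job in at 21.75 s: the jaw is open, the jar is seated in the well, and the lid is unscrewed and held level about 2 cm above the mouth; the hand-in returned no verdict.

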